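# Bleed the capping station's air line and lock it off

## Robot

A 6-joint arm with a two-finger parallel gripper is mounted at the origin on the work surface. World frame = base frame: x ahead of the robot, y to its left, z up, the work surface at z = 0. Lengths are in m, angles in rad, forces in N, time in s.
With the tool pointing down it reaches from about 0.375 to 0.9 m from the base axis. Payload 3.1 kg.
Tool frame: the origin (TCP) lies between the finger pads; the fingertips stand 19 mm ahead of it and the grasp point (between the pads) is the TCP; z points along the fingers, y is the line along which they close (so a half turn about z gives the same grasp; the last joint's range is limited). The gripper opens to 85 mm and grips with 20 to 120 N. Pads are 22 mm wide; open, the fingers measure 114 mm over their backs; the gripper's body (76 mm by 85 mm) begins 54 mm behind the grasp point. The pads swing forward as they close: fully open they stand 13 mm farther back than shut.
Start: joints at [1.091, 0.527, 1.433, -0, 1.181, -0.178], TCP at [0.185, 0.597, 0.25] pointing down, gripper open.
Joint ranges: [-3.08, 3.08], [-0.75, 2.2], [0.22, 2.44], [-1.43, 4.57], [0, 2.65], [-2.85, 2.85]. Speed limits (rad/s): [2.79, 2.79, 3.14, 3.14, 3.14, 3.14].

## Interface

Orientations are given as [roll, pitch, yaw] about the fixed x, y, z axes, in that order (R = Rz(yaw) Ry(pitch) Rx(roll)).
In Python, from bench import env gives the robot as it stands.
- The arm moves only by the tool carry_out, never from a script. Its argument "motion" is a list of rows, each a list of 5 numbers: the shift along the tool's x, y, z in mm, then the turn about the tool's z in degrees, then the finger opening in mm, from 0 to 85.4. A call has exactly 5 rows; each row is the pose to reach, as a shift and turn from the pose commanded when the call began, along the tool's axes at that moment; what a row does not reach only later rows make up. A row lasts 1/8 s, in which the tool goes at most 62.5 mm and 10.7 degrees, less where a joint would pass 70% of its speed; a pose out of reach is approached as far as the arm can. A call with a gripper value outside its range is refused whole. The fingers move at their own pace and stop on an object; the grip force is fixed at half the most. Time passes only in rows, so rows that repeat a pose let the fingers close, or fill a call up. It gives the time, the measured TCP pose, the force, the opening and the grip force at its end, in the units of the state.
- env.get_state(): the state, without advancing time (a new reading comes with each control period).
- env.get_image(name): name is "side" or "top"; returns a dict with "pixels" (480x640x3 uint8, blue, green, red), "vfov" (degrees; the focal length in pixels is half the picture's height over the tangent of half this angle, whatever the lens; pixels are square), "cx", "cy" (the principal point, pixels), "dist_coeffs" ([k1, k2, p1, p2, k3] as OpenCV has them; the pictures are not rectified), "R" (3x3) and "t" (3): a world point X has camera coordinates R X + t. Camera axes: x right, y down, z forward; pixel columns grow to the right and rows downward; lengths in m; the calibration is good to about 2 mm. A picture is of the moment at which its call begins. There is no depth.
- env.close_job(): hands the job in; it is judged then, once.
Trained networks look in a picture, given as the dict that the camera call returned (one of the last four; its "shot" number tells which), for a name from the list of things; names that differ only in an ending like _2 or _b are one class to them, and where a whole thing is asked for, a point or a joint stands for the part that bears it (a point fixed in the world has none). Each returns a list of dicts, best first, with "conf" (0 to 1); they miss things now and then, are a little off and sometimes report something else, mostly with a low value. They report only what shows in the picture. A call takes as long as a camera call.
- env.recognise(picture, thing): "at" ([column, row] in pixels, amid what is visible of it).
- env.mark_of(picture, thing): "at" ([column, row] in pixels: a listed point, or the origin of a listed thing).
The state is a dict: "t": time; "q": joint angles; "joint_velocities": joint speeds; "effort": joint torques, N m; "position": TCP position; "ee_rot": TCP orientation; "contact_force": force on the tool from outside, world axes, zero at the start; "torque": the same for the moment, N m; "gripper_width": finger opening in m; "grasp_force": force on a finger pad.
Only numpy, scipy, OpenCV 4.12 (cv2) and the standard library are available. Lean on these libraries where they do the work, as an engineer would, in place of code of your own. Each camera call takes 0.05 s, during which the arm holds its last target. There are 200 camera calls.

## Task

Bleed the air line before servicing the capper: pull the red bleed knob straight out until it clicks into its on detent, let go and leave it standing on by itself for about two seconds, then push it back in, fully home against its stop. Then turn the yellow wing on top of that same valve a quarter turn clockwise until it drops into its locked detent, and let go. Be gentle with the knob (do not ram it against its stops), leave the blue knob as it is and do not knock over any of the three dark bottles that stand loose beside the valves.

Things in the scene. Friction and masses are not known exactly. Their poses are not given: they have to be found in the camera images.
- bleed_valve: Valve with the RED knob and yellow wing: fixed grey box 130 (x) x 90 (y) x 150 (z) mm on a 20 mm plate. Origin: centre of its underside, 20 mm above the table. x is level and points out of its back, away from the robot (turned up to 0.3 rad); z up. The knob sits on the front face (x = -65 mm); its level axis is parallel to x, 115 mm above the origin, 35 mm below the box's top.
- bleed_back (a point): Round red head of the knob, 46 mm in diameter, 16 mm thick, on a 14 mm steel stem. Point: centre of its back, the side towards the box; axes as the valve's. Pushed in, its back is 38 mm from the front face, so fingers can reach behind it from above, either side of the stem. Below the knob a 44 mm gauge, centred 45 mm above the valve's origin, stands 12 mm out of the face.
- bleed_face (a point): Centre of the outer, flat side of the red head (16 mm towards -x of its back). Moves with the knob.
- bleed_knob (a joint): How far the red knob is pulled out, along the valve's -x, in m. 0 = fully in (off, solid stop), 0.020 = on detent, 0.022 = solid outer stop. It takes 10 to 16 N (varies) to pull or push it over the middle (0.010); 3 mm past that it jumps on, but its seal drags: it can halt up to 3.5 mm short of either end. Pushing home ends only at the dead stop. A green band on the stem shows when it is on.
- lock_wing (a joint): Turn of the yellow wing, clockwise seen from above, in rad. 0 = unlocked, 1.57 = locked detent, stop at 1.63. It springs to the nearer of 0 and 1.57, parting at 0.785; it takes up to about 0.2 N m in the first half, then drives itself home. A steel pin stands 6 mm out of its middle when unlocked and drops flush as it locks.
- wing_grip (a point): Middle of the wing, on its upright axis, 18 mm above the valve's flat top, at x = +20 mm in the valve's frame. The wing is a bar 60 mm long and 12 mm thick, 6 to 30 mm above the top. Unlocked it lies across the valve (along the valve's y), ends at two red dots; locked it lies front to back (along x), ends at two green dots. The point's y axis runs along the bar and turns with it.
- feed_valve: The same box with a BLUE knob and no wing; origin and axes as for the bleed valve. The two valves stand 160 mm apart, side by side, facing alike; either one may be on the left. Leave its knob alone.
- feed_face (a point): Centre of the outer side of the blue head, same sizes as the red one. It starts anywhere between in and out and stays where it is left (about 7 N moves it).
- bottle1: Loose dark filled bottle with a black cap, 54 mm in diameter, 165 mm tall, about 0.3 kg, upright. Origin: centre of its underside, z along its axis.
- bottle2: Loose dark filled bottle with a black cap, 54 mm in diameter, 165 mm tall, about 0.3 kg, upright. Origin: centre of its underside, z along its axis.
- bottle3: Loose dark filled bottle with a black cap, 54 mm in diameter, 165 mm tall, about 0.3 kg, upright. Origin: centre of its underside, z along its axis.

How it is judged:
On the way, in this order (a step that is already met when the one before it is completed fails the run):
1. the red knob stands in its on detent with the robot off it for 1.5 s, the wing still unlocked (value of joint bleed_knob above 0.016 m and contact force between each of the fingers, the arm and bleed_knob below 0.3 N and value of joint lock_wing below 0.3 rad), for 1.5 s.
2. the red knob is pushed fully in, the wing still unlocked (value of joint bleed_knob below 0.0015 m and value of joint lock_wing below 0.3 rad), for 0.2 s.
3. the wing is in its locked detent (value of joint lock_wing above 1.47 rad and value of joint bleed_knob below 0.003 m), for 0.2 s.
At the end, for the whole second after the job is handed in: The red knob is fully in (within 1.5 mm), the yellow wing stands in its locked detent (at least 1.47 rad), the blue knob is within 4 mm of where it was and the three bottles stand upright (within 0.2 rad) (value of joint bleed_knob below 0.0015 m and value of joint lock_wing above 1.47 rad and distance of feed_face from where it was at the start of the episode below 0.004 m and angle between each of bottle1, bottle2, bottle3's own z axis and vertical below 0.2 rad); the robot touches nothing.
It fails at once if the red knob is rammed: more than 40 N between it and the robot (contact force between any of the fingers, the arm and bleed_knob above 40 N).
It fails at once if the blue knob is moved by more than 4 mm (distance of feed_face from where it was at the start of the episode above 0.004 m).
It fails at once if a bottle is knocked over (angle between any of bottle1, bottle2, bottle3's own z axis and vertical above 0.6 rad).
It also fails if it takes over 58 s, if anything falls off the work surface, if the arm or the gripper's body presses on something with over 40 N, if the wrist force passes 120 N, or if a joint passes its speed limit or range.

## Working session

There is one attempt and no reset: what is moved stays moved. The work goes in short steps, Python scripts to look and compute and a tool call to move; the robot and the scene stay as the last step left them, time stands still between calls to the robot, and variables do not carry over. Pictures are saved under pics/ and viewed, at most 10 in all, crops included, and the job is handed in when it is done.

Besides the shell and the picture viewer there is one more tool, called as a command line: name --pt "numbers of a row" for each row, then --argument value for the rest. carry_out: Moves the arm, as the interface text tells. Its arguments: {"type":"object","properties":{"motion":{"type":"array","items":{"type":"array","items":{"type":"number"}}}},"required":["motion"]}

```bash
ls; mkdir -p pics
cat > h.py <<'E'
import numpy as np, cv2
from bench import env
def K(p):
    f=240/np.tan(np.radians(p["vfov"])/2); return np.array([[f,0,p["cx"]],[0,f,p["cy"]],[0,0,1.]])
def ray(p,uv):
    n=cv2.undistortPoints(np.array([[uv]],float),K(p),np.array(p["dist_coeffs"],float))[0,0]
    R=np.array(p["R"]);t=np.array(p["t"]); d=R.T@np.array([n[0],n[1],1]); return -R.T@t,d/np.linalg.norm(d)
def tri(rs):
    A=sum(np.eye(3)-np.outer(d,d) for o,d in rs); b=sum((np.eye(3)-np.outer(d,d))@o for o,d in rs)
    x=np.linalg.solve(A,b); return x,[np.linalg.norm((np.eye(3)-np.outer(d,d))@(x-o))*1000 for o,d in rs]
def onz(r,z): o,d=r; return o+d*(z-o[2])/d[2]
def proj(p,X):
    return cv2.projectPoints(np.array(X,float).reshape(-1,1,3),cv2.Rodrigues(np.array(p["R"],float))[0],np.array(p["t"],float),K(p),np.array(p["dist_coeffs"],float))[0][:,0]
E
cat > m.py <<'E'
from h import *
np.set_printoptions(precision=4,suppress=True)
s=env.get_image("side");t=env.get_image("top")
cv2.imwrite("pics/side0.png",s["pixels"]);cv2.imwrite("pics/top0.png",t["pixels"])
print(-np.array(s["R"]).T@s["t"],-np.array(t["R"]).T@t["t"])
for n in ["bleed_valve","bleed_back","bleed_face","wing_grip","feed_valve","feed_face","bottle1"]:
    a=env.mark_of(s,n);b=env.mark_of(t,n)
    print(n,[(np.round(x["at"]),round(x["conf"],2)) for x in a[:4]],[(np.round(x["at"]),round(x["conf"],2)) for x in b[:4]])
    if a and b: print("  ",*tri([ray(s,a[0]["at"]),ray(t,b[0]["at"])]))
    if n=="bottle1": print([onz(ray(t,x["at"]),0) for x in b],[onz(ray(s,x["at"]),0) for x in a])
st=env.get_state();print(st["position"],st["ee_rot"],st["contact_force"],st["gripper_width"])
E
python3 m.py
```

```text
pics
[ 0.1001 -0.5838  0.7711] [0.3905 0.0018 0.9499]
bleed_valve [(array([312., 223.]), 0.56)] [(array([257., 218.]), 0.78)]
   [0.6184 0.1676 0.0219] [np.float64(0.19655060529782548), np.float64(0.19655060529774357)]
bleed_back [(array([259., 194.]), 0.7)] [(array([237., 256.]), 0.61)]
   [0.5112 0.1734 0.1398] [np.float64(2.272023332821752), np.float64(2.272023332821761)]
bleed_face [(array([250., 193.]), 0.85)] [(array([231., 266.]), 0.85), (array([313., 296.]), 0.61)]
   [0.4929 0.1794 0.1465] [np.float64(0.14444784870338728), np.float64(0.14444784870339653)]
wing_grip [(array([321., 154.]), 0.56)] [(array([253., 183.]), 0.56)]
   [0.6412 0.1596 0.1841] [np.float64(2.553637209573785), np.float64(2.553637209573621)]
feed_valve [(array([350., 274.]), 0.88)] [(array([330., 238.]), 0.68), (array([258., 218.]), 0.42)]
   [0.5953 0.0086 0.0173] [np.float64(2.8597005859579925), np.float64(2.8597005859579023)]
feed_face [(array([283., 249.]), 0.82)] [(array([314., 295.]), 0.65)]
   [0.4613 0.0211 0.1417] [np.float64(0.8294109734817122), np.float64(0.8294109734817374)]
bottle1 [(array([320., 368.]), 0.91), (array([271., 196.]), 0.66), (array([401., 323.]), 0.58)] [(array([196., 222.]), 0.79), (array([388., 248.]), 0.55), (array([379., 324.]), 0.55)]
   [ 0.9196  0.6706 -1.2493] [np.float64(60.33354390448014), np.float64(60.333543904480095)]
[array([0.5982, 0.3064, 0.    ]), array([ 0.596 , -0.1222,  0.    ]), array([ 0.4326, -0.1195,  0.    ])] [array([ 0.4311, -0.119 ,  0.    ]), array([0.6183, 0.3222, 0.    ]), array([ 0.6008, -0.1245,  0.    ])]
[0.1851 0.5969 0.2503] [3.1415 0.     2.8408] [-0.0347 -0.6985  0.1695] 0.08533847403196033
```

View pics/side0.png

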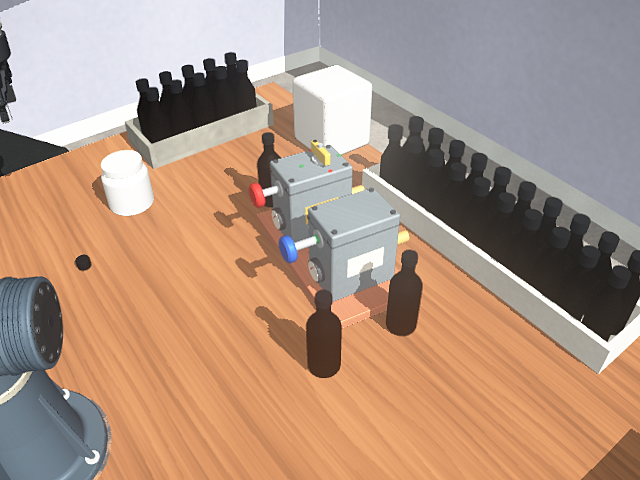

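View pics/top0.png

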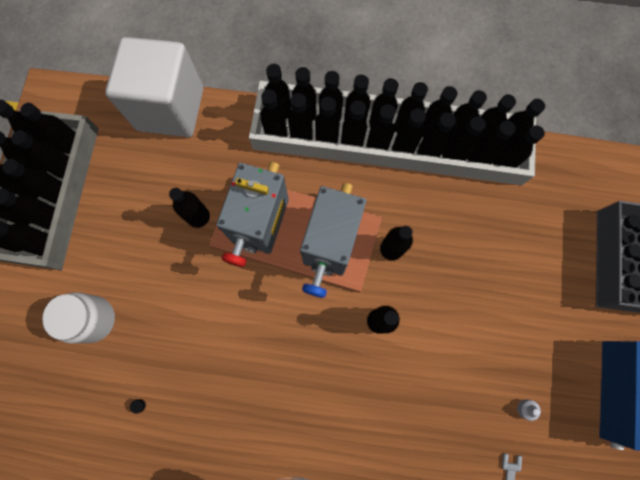

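The side view shows the red knob at about (257,195), the yellow wing at (320,153) and the blue knob at (288,248). The top view has the red knob at (234,258), the wing at (253,186) and the blue knob at (314,290), with the three bottles well clear. The network marks agree with both views. Next I'll fit one rigid model, using the known heights, to all the marks.

```bash
cat > fit.py <<'E'
from h import *
import sys
from scipy.optimize import least_squares
np.set_printoptions(precision=4,suppress=True)
def marks(cams=("side","top")):
    obs=[]
    for c in cams:
        p=env.get_image(c)
        for n in ["bleed_valve","bleed_back","bleed_face","wing_grip","feed_valve","feed_face"]:
            a=env.mark_of(p,n)
            if a and a[0]["conf"]>.5: obs.append((p,n,np.array(a[0]["at"])))
    return obs
def model(v,n):
    x,y,th,qr,qb,s=v
    loc={"bleed_valve":(0,0,0),"bleed_back":(-.103-qr,0,.115),"bleed_face":(-.119-qr,0,.115),"wing_grip":(.02,0,.168),"feed_valve":(0,-.16,0),"feed_face":(-.119-qb,-.16,.115)}[n]
    c,si=np.cos(th),np.sin(th)
    return np.array([x+c*loc[0]-si*loc[1],y+si*loc[0]+c*loc[1],.02+loc[2]])
def fit(obs):
    f=lambda v:np.concatenate([(proj(p,model(v,n))[0]-a) for p,n,a in obs]+[[v[3]*200,(v[4]-.01)*100]])
    return least_squares(f,[.618,.168,-.14,0,.01,0],loss="soft_l1",f_scale=2)
if __name__=="__main__":
    obs=marks()+marks(); r=fit(obs); v=r.x
    print(v)
    for p,n,a in obs: print(n,a,proj(p,model(v,n))[0]-a)
    for n in ["bleed_back","bleed_face","wing_grip","feed_face"]: print(n,model(v,n))
E
python3 fit.py
```

```text
[ 0.618   0.164  -0.1547  0.0041  0.0129  0.    ]
bleed_valve [313.9 224.6] [-1.6296  0.5318]
bleed_back [259.8 193.9] [-0.9311  0.1955]
bleed_face [249.7 193.5] [1.059  3.0671]
wing_grip [319.7 151.1] [0.7044 0.6798]
feed_valve [347.9 272.7] [3.5289 1.5836]
feed_face [282.1 248.4] [0.6204 1.7653]
bleed_valve [260.7 218.8] [-1.5519  0.2559]
bleed_back [235.5 257.8] [-2.5035 -1.3933]
bleed_face [229.5 263.6] [0.7056 0.9276]
wing_grip [249.9 186.8] [ 0.5113 -1.9865]
feed_valve [328.1 239. ] [1.9748 0.8674]
feed_face [313.  293.4] [-1.8034  0.6065]
bleed_valve [313.6 224.3] [-1.3296  0.8318]
bleed_back [259.  193.8] [-0.1311  0.2955]
bleed_face [249.4 194.9] [1.359  1.6671]
feed_valve [351.  274.1] [0.4289 0.1836]
feed_face [280.6 252. ] [ 2.1204 -1.8347]
bleed_valve [261.8 218.4] [-2.6519  0.6559]
bleed_back [239.6 255.4] [-6.6035  1.0067]
bleed_face [229.7 267.4] [ 0.5056 -2.8724]
wing_grip [252.5 186.8] [-2.0887 -1.9865]
feed_valve [327.1 238.6] [2.9748 1.2674]
feed_face [313.  293.2] [-1.8034  0.8065]
bleed_back [0.5122 0.1805 0.135 ]
bleed_face [0.4964 0.183  0.135 ]
wing_grip [0.6378 0.1609 0.188 ]
feed_face [0.463  0.0263 0.135 ]
```

carry_out --pt "-40 -25 -10 -2 50" --pt "-90 -58 -20 -4 40" --pt "-140 -91 -20 -6 30" --pt "-190 -124 -20 -8.4 26" --pt "-240 -157 -20 -8.4 24"

```text
t: 2.82
position: [0.369, 0.3745, 0.2707]
ee_rot: [3.141, 0.001, 2.988]
contact_force: [0.1, -0.2, 0.7]
gripper_width: 0.0241
grasp_force: 0.0
```

```bash
cat > goto.py <<'E'
from h import *
import sys
# usage: goto.py x y z yaw  -> shift in tool axes (mm), turn deg
np.set_printoptions(precision=2,suppress=True)
s=env.get_state();P=np.array(s["position"]);yaw=s["ee_rot"][2]
def go(x,y,z,w):
    d=(np.array([x,y])-P[:2])*1000
    return np.array([d@[np.cos(yaw),np.sin(yaw)],d@[np.sin(yaw),-np.cos(yaw)],(P[2]-z)*1000,-np.degrees((w-yaw+np.pi)%(2*np.pi)-np.pi)])
if __name__=="__main__":
    print(s["t"],P*1000,s["ee_rot"],"F",np.array(s["contact_force"]),s["gripper_width"])
    print(go(*map(float,sys.argv[1:5])))
E
python3 goto.py .535 .177 .26 2.987
```

```text
2.825 [368.97 374.47 270.65] [3.14 0.   2.99] F [ 0.08 -0.23  0.68] 0.024059583595884795
[-194.29 -169.74   10.65    0.06]
```

carry_out --pt "-40 -35 0 0 24" --pt "-80 -70 0 0 24" --pt "-120 -105 0 0 24" --pt "-160 -140 0 0 24" --pt "-194 -170 11 0 24"

```text
t: 3.45
position: [0.5355, 0.1765, 0.2602]
ee_rot: [3.141, 0.003, 2.986]
contact_force: [0.3, -0.3, -0.4]
gripper_width: 0.0241
grasp_force: 0.0
```

Run:
```python
from fit import *
obs=marks()+marks(); r=fit(obs); v=r.x
print(v)
for p,n,a in obs: print(n,a,proj(p,model(v,n))[0]-a)
for n in ["bleed_back","bleed_face","wing_grip","feed_face"]: print(n,model(v,n))
t=env.get_image("top"); s=env.get_image("side")
a=cv2.resize(t["pixels"][150:310,180:340],(480,480),interpolation=cv2.INTER_CUBIC)
b=cv2.resize(s["pixels"][80:240,200:300+60],(480,480),interpolation=cv2.INTER_CUBIC)
st=env.get_state();P=np.array(st["position"]);print(st["t"],P,st["ee_rot"])
def dr(im,p,X,o,c):
    q=(proj(p,X)[0]-o)*3; cv2.circle(im,tuple(int(i) for i in q),3,c,-1)
for im,p,o in((a,t,(180,150)),(b,s,(200,80))):
    for n,c in(("bleed_back",(255,255,0)),("bleed_face",(0,255,0)),("wing_grip",(255,0,255))): dr(im,p,model(v,n),o,c)
    dr(im,p,P+[0,0,-.019],o,(255,255,255))
cv2.imwrite("pics/c1.png",np.hstack([a,b])[:, :])
cv2.imwrite("pics/c1.png",cv2.resize(np.hstack([a,b]),(800,400)))
```

```text
[ 0.617   0.1637 -0.1578  0.0037  0.0135  0.    ]
bleed_valve [312.9 225.1] [-0.932   0.2953]
bleed_back [261.1 193.2] [-2.4595  1.0107]
bleed_face [250.3 194.4] [0.2176 2.2691]
wing_grip [320.  153.3] [ 0.094  -1.2608]
feed_valve [350.9 275.5] [-0.0162 -0.8098]
feed_face [283.6 253.1] [-2.005  -2.5266]
bleed_valve [260.4 218.9] [-1.1831  0.6061]
bleed_back [236.9 255.9] [-3.926   0.7828]
bleed_face [231.2 265.5] [-1.0424 -0.702 ]
wing_grip [330.7 240.4] [-80.1767 -55.0468]
feed_valve [327.  239.8] [3.0944 0.7439]
feed_face [309.9 295.5] [ 0.9985 -0.4207]
bleed_valve [312.4 223.7] [-0.432   1.6953]
bleed_back [256.6 194.7] [ 2.0405 -0.4893]
bleed_face [248.7 193.9] [1.8176 2.7691]
wing_grip [319.4 152.5] [ 0.694  -0.4608]
feed_valve [348.7 273.5] [2.1838 1.1902]
feed_face [280.2 248. ] [1.395  2.5734]
bleed_valve [260.7 218.2] [-1.4831  1.3061]
bleed_back [236.2 256.9] [-3.226  -0.2172]
bleed_face [227.8 265.6] [ 2.3576 -0.802 ]
wing_grip [248.  185.1] [2.5233 0.2532]
feed_valve [328.6 239.4] [1.4944 1.1439]
feed_face [313.  295.2] [-2.1015 -0.1207]
bleed_back [0.5117 0.1805 0.135 ]
bleed_face [0.4959 0.183  0.135 ]
wing_grip [0.6368 0.1606 0.188 ]
feed_face [0.461  0.0265 0.135 ]
4.95 [0.5334 0.1781 0.2593] [3.1416 0.     2.9874]
```

View pics/c1.png

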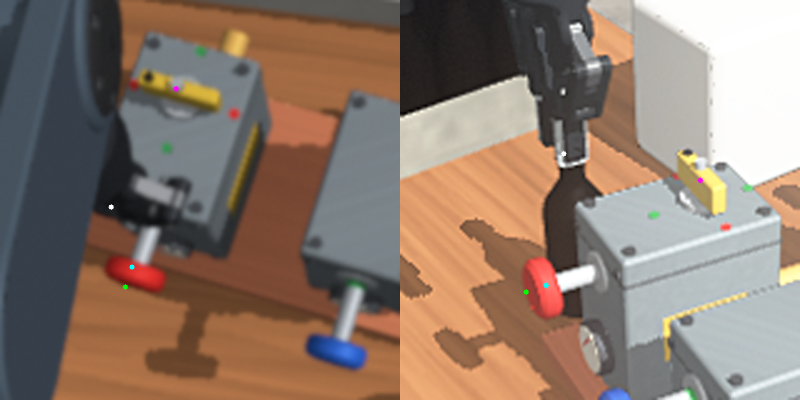

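The top crop puts the predicted red face mark slightly below and left of the head, so I'll refine the fit with the red head's silhouette in both views.

```bash
cat > sil.py <<'E'
from fit import *
def redmask(p,col="r"):
    h=cv2.cvtColor(p["pixels"],cv2.COLOR_BGR2HSV)
    if col=="r": m=((h[...,0]<6)|(h[...,0]>174))&(h[...,1]>170)&(h[...,2]>70)
    else: m=(abs(h[...,0].astype(int)-26)<6)&(h[...,1]>150)&(h[...,2]>100)
    return m.astype(np.uint8)
def blob(p,uv,col="r"):
    n,l,st,ce=cv2.connectedComponentsWithStats(redmask(p,col))
    c=[i for i in range(1,n) if st[i,4]>40 and np.linalg.norm(ce[i]-uv)<30]
    i=max(c,key=lambda i:st[i,4]); x,y,w,h,a=st[i]
    return np.array([x-.5,y-.5,x+w-.5,y+h-.5]),a,ce[i]
def cyl(p,v,q):
    a=np.linspace(0,2*np.pi,40); c,s=np.cos(v[2]),np.sin(v[2])
    X=[]
    for lx in(-.103-q,-.119-q):
        for b in a: ly,z=.023*np.cos(b),.135+.023*np.sin(b); X.append([v[0]+c*lx-s*ly,v[1]+s*lx+c*ly,z])
    u=proj(p,X); return np.r_[u.min(0),u.max(0)]
def bar(p,v,turn=0):
    c,s=np.cos(v[2]),np.sin(v[2]); X=[]
    for dx in(-.006,.006):
        for dy in(-.03,.03):
            for z in(.176,.2):
                ex=.02+np.cos(turn)*dx+np.sin(turn)*dy; ey=-np.sin(turn)*dx+np.cos(turn)*dy
                X.append([v[0]+c*ex-s*ey,v[1]+s*ex+c*ey,z])
    u=proj(p,X); return np.r_[u.min(0),u.max(0)]
if __name__=="__main__":
    v0=np.array([.6175,.1638,-.156]); B=[]
    for c in("side","top"):
        p=env.get_image(c)
        r=blob(p,proj(p,model([*v0,0,0,0],"bleed_face"))[0]); w=blob(p,proj(p,model([*v0,0,0,0],"wing_grip"))[0],"y")
        B.append((p,r[0],w[0])); print(c,r,w)
    f=lambda v:np.concatenate([np.r_[cyl(p,v,0)-r,bar(p,v)-w] for p,r,w in B])
    s=least_squares(f,v0,loss="soft_l1"); print(s.x); print(f(s.x).reshape(-1,4)); 
    v=[*s.x,0,0,0]
    for n in["bleed_back","bleed_face","wing_grip"]: print(n,model(v,n))
    t=B[1][0]; cv2.imwrite("pics/c2.png",cv2.resize(t["pixels"][160:280,160:320],(800,600),interpolation=cv2.INTER_CUBIC))
E
python3 sil.py
```

```text
Traceback (most recent call last):
  File "sil.py", line 30, in <module>
    r=blob(p,proj(p,model([*v0,0,0,0],"bleed_face"))[0]); w=blob(p,proj(p,model([*v0,0,0,0],"wing_grip"))[0],"y")
                                                            ~~~~^^^^^^^^^^^^^^^^^^^^^^^^^^^^^^^^^^^^^^^^^^^^^^^^^
  File "sil.py", line 10, in blob
    i=max(c,key=lambda i:st[i,4]); x,y,w,h,a=st[i]
ValueError: max() iterable argument is empty
```

```bash
python3 - <<'E'
import cv2
a=cv2.imread("pics/side0.png");b=cv2.imread("pics/top0.png")
for im,x,y in((a,321,153),(a,322,158),(a,257,195),(b,252,186),(b,260,188),(b,234,259)): print(cv2.cvtColor(im[y:y+1,x:x+1],cv2.COLOR_BGR2HSV)[0,0])
E
sed -i 's/>150)&(h\[...,2\]>100)/>120)\&(h[...,2]>90)/; s/-26)<6/-24)<9/' sil.py; sed -i 's/>40 and/>25 and/' sil.py; python3 sil.py
```

```text
[ 21 112 161]
[ 21 113 165]
[  1 170 254]
[ 22 125 149]
[ 23 184 195]
[  1 199 218]
side (array([249.5, 182.5, 264.5, 205.5]), np.int32(86), array([256.814 , 194.3488])) (array([310.5, 139.5, 329.5, 165.5]), np.int32(84), array([321.2738, 152.3452]))
top (array([221.5, 251.5, 246.5, 266.5]), np.int32(222), array([233.8739, 259.1622])) (array([234.5, 177.5, 267.5, 193.5]), np.int32(207), array([252.0435, 185.7874]))
[ 0.6171  0.1627 -0.1426]
[[-1.3484 -0.2625  1.8173  3.4142]
 [-0.5585 -1.1643  1.5842  0.9294]
 [-1.2072 -0.4957  0.2754  0.5871]
 [-1.6326 -1.8569  0.9922  1.3089]]
bleed_back [0.5152 0.1774 0.135 ]
bleed_face [0.4994 0.1796 0.135 ]
wing_grip [0.6369 0.1599 0.188 ]
```

View pics/c2.png

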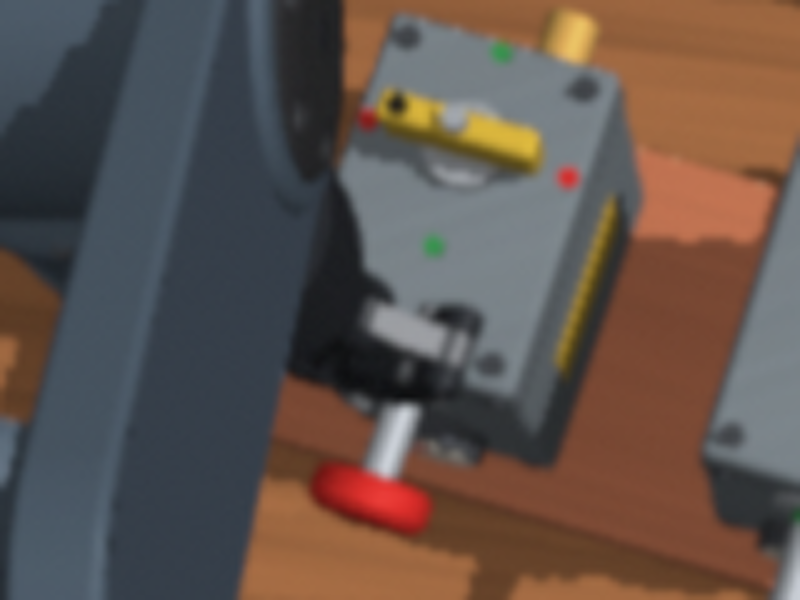

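```bash
python3 goto.py .534 .1748 .20 2.997
```

```text
5.1 [533.43 178.1  259.3 ] [-3.14 -0.    2.99] F [-0.54 -0.46  0.05] 0.023600783285129344
[-1.07 -3.17 59.3  -0.55]
```

The crop shows the gripper above and behind the red head at crop (370,495), with the stem at (392,440) running under the fingers. That's consistent with the fit, so I'll correct the offset and descend.

carry_out --pt "-1 -3 20 -0.5 24" --pt "-1 -3 40 -0.5 24" --pt "-1 -3 60 -0.5 24" --pt "-1 -3 75 -0.5 24" --pt "-1 -3 75 -0.5 24"

```text
t: 5.72
position: [0.5332, 0.1748, 0.1832]
ee_rot: [-3.141, -0.003, 2.996]
contact_force: [0.2, -0.4, 0.5]
gripper_width: 0.0243
grasp_force: 0.0
```

```bash
python3 - <<'E'
from sil import *
s=env.get_image("side");t=env.get_image("top")
a=cv2.resize(t["pixels"][180:300,180:280],(400,480),interpolation=cv2.INTER_CUBIC)
b=cv2.resize(s["pixels"][120:240,210:310],(400,480),interpolation=cv2.INTER_CUBIC)
cv2.imwrite("pics/c3.png",np.hstack([a,b]))
print(env.get_state()["contact_force"])
E
python3 goto.py .534 .1748 .145 2.997
```

```text
[ 0.2594 -0.4982  0.4046]
5.825 [534.35 175.06 184.65] [3.14 0.   3.  ] F [ 0.26 -0.5   0.4 ] 0.023951854826389545
[ 0.31 -0.3  39.65 -0.05]
```

View pics/c3.png

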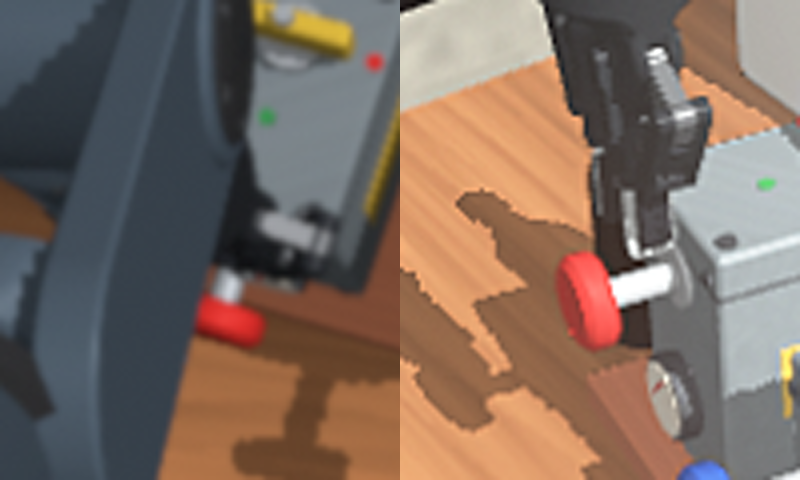

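The side crop shows the fingertips at (650,250), just above the stem and between the head at (590,300) and the box face. I'll continue down.

carry_out --pt "0 0 10 0 24" --pt "0 0 18 0 24" --pt "0 0 26 0 24" --pt "0 0 33 0 24" --pt "0 0 38 0 24"

```text
t: 6.45
position: [0.5338, 0.175, 0.1457]
ee_rot: [-3.141, -0.001, 2.996]
contact_force: [0.1, 0.5, -0.9]
gripper_width: 0.0238
grasp_force: 0.0
```

carry_out --pt "2 0 0 0 24" --pt "4 0 0 0 24" --pt "6 0 0 0 24" --pt "8 0 0 0 24" --pt "10 0 0 0 24"

```text
t: 7.08
position: [0.5255, 0.1763, 0.1466]
ee_rot: [3.141, 0.004, 2.996]
contact_force: [5.0, -1.9, -2.7]
gripper_width: 0.0237
grasp_force: 2.4
```

carry_out --pt "1 0 0 0 24" --pt "2 0 0 0 24" --pt "3 0 0 0 24" --pt "4 0 0 0 24" --pt "4 0 0 0 24"

```text
t: 7.7
position: [0.524, 0.1765, 0.1468]
ee_rot: [3.141, 0.008, 2.996]
contact_force: [7.4, -2.7, -4.1]
gripper_width: 0.0237
grasp_force: 3.9
```

carry_out --pt "1 0 0 0 24" --pt "2 0 0 0 24" --pt "3 0 0 0 24" --pt "4 0 0 0 24" --pt "4 0 0 0 24"

```text
t: 8.32
position: [0.5221, 0.1768, 0.1469]
ee_rot: [3.14, 0.013, 2.996]
contact_force: [11.0, -3.1, -7.5]
gripper_width: 0.0238
grasp_force: 5.6
```

carry_out --pt "1 0 0 0 24" --pt "2 0 0 0 24" --pt "3 0 0 0 24" --pt "4 0 0 0 24" --pt "4 0 0 0 24"

```text
t: 8.95
position: [0.5186, 0.1774, 0.1469]
ee_rot: [3.14, 0.014, 2.996]
contact_force: [10.9, -2.9, -8.7]
gripper_width: 0.0241
grasp_force: 5.9
```

carry_out --pt "0.5 0 0 0 24" --pt "1 0 0 0 24" --pt "1.5 0 0 0 24" --pt "2 0 0 0 24" --pt "2 0 0 0 24"

```text
t: 9.57
position: [0.509, 0.1785, 0.1461]
ee_rot: [-3.141, -0.002, 2.996]
contact_force: [0.0, -1.6, -0.8]
gripper_width: 0.0238
grasp_force: 0.0
```

carry_out --pt "0.5 0 0 0 24" --pt "1 0 0 0 24" --pt "1.5 0 0 0 24" --pt "2 0 0 0 24" --pt "2 0 0 0 24"

```text
t: 10.2
position: [0.5082, 0.1788, 0.1463]
ee_rot: [-3.142, -0.0, 2.996]
contact_force: [0.0, 0.7, -0.1]
gripper_width: 0.024
grasp_force: 0.0
```

It jumped over. I'll back off, lift and check the detent.

carry_out --pt "-4 0 0 0 24" --pt "-10 0 0 0 24" --pt "-10 0 15 0 24" --pt "-10 0 -15 0 24" --pt "-10 0 -45 0 24"

```text
t: 10.82
position: [0.5173, 0.1771, 0.1901]
ee_rot: [-3.141, -0.004, 2.996]
contact_force: [0.4, -0.0, 0.7]
gripper_width: 0.0241
grasp_force: 0.0
```

```bash
cat > kn.py <<'E'
from sil import *
def knob():
    v0=np.array([.6171,.1627,-.1426]); B=[]
    for c in("side","top"):
        p=env.get_image(c)
        try: r=blob(p,proj(p,model([*v0,.01,0,0],"bleed_face"))[0]); B.append((p,r[0],r[1])); print(c,r)
        except Exception as e: print(c,"none")
    s=least_squares(lambda q:np.concatenate([cyl(p,v0,q[0])-r for p,r,a in B]),[.01],loss="soft_l1")
    print("q",s.x,s.fun); return B
if __name__=="__main__":
    B=knob()
    a=cv2.resize(env.get_image("top")["pixels"][160:300,180:300],(400,467),interpolation=cv2.INTER_CUBIC)
    b=cv2.resize(env.get_image("side")["pixels"][110:250,220:340],(400,467),interpolation=cv2.INTER_CUBIC)
    import sys; cv2.imwrite("pics/%s.png"%sys.argv[1],np.hstack([a,b]))
    s=env.get_state(); print(s["t"],s["position"],s["contact_force"])
E
python3 kn.py k1
```

```text
side (array([239.5, 185.5, 254.5, 209.5]), np.int32(97), array([246.8351, 197.9691]))
top (array([223.5, 262.5, 242.5, 275.5]), np.int32(165), array([232.7939, 269.4182]))
q [0.019] [-0.9531 -0.2999  2.1383  2.534  -6.4613 -1.6783  1.1642  1.2761]
11.025 [0.5178 0.1772 0.1907] [ 0.4734  0.3023 -0.5106]
```

View pics/k1.png

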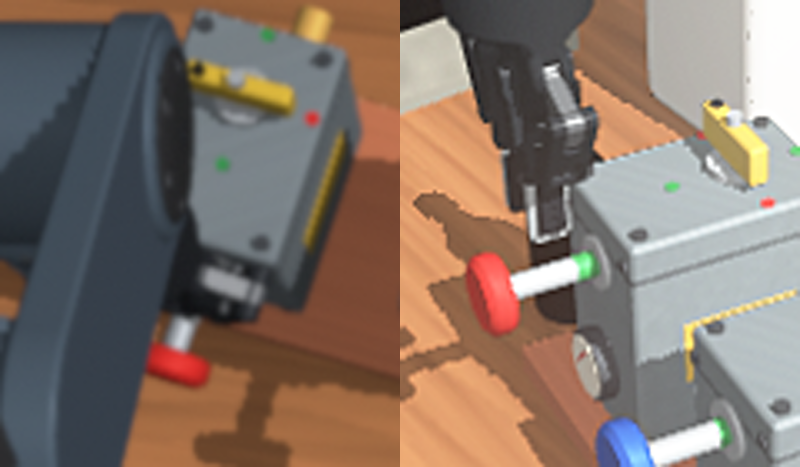

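The green band shows at (585,265), so the knob is on at roughly 19 mm, and the wing still lies across the valve. While the two seconds pass, I'll move around to the front.

carry_out --pt "0 0 -15 0 24" --pt "10 0 -20 0 10" --pt "35 0 -20 0 0" --pt "64 0 -20 0 0" --pt "64 0 -20 0 0"

```text
t: 11.65
position: [0.4517, 0.1868, 0.2111]
ee_rot: [-3.141, -0.003, 2.997]
contact_force: [0.4, 0.1, -0.7]
gripper_width: 0.0002
grasp_force: 0.0
```

carry_out --pt "0 0 0 0 0" --pt "0 0 0 0 0" --pt "0 0 0 0 0" --pt "0 0 0 0 0" --pt "0 0 0 0 0"

```text
t: 12.28
position: [0.4549, 0.1865, 0.2112]
ee_rot: [-3.142, -0.0, 2.996]
contact_force: [0.6, -0.0, -0.4]
gripper_width: -0.0002
grasp_force: 0.0
```

carry_out --pt "0 0 0 0 0" --pt "0 0 15 0 0" --pt "0 0 35 0 0" --pt "0 0 55 0 0" --pt "0 0 65 0 0"

```text
t: 12.9
position: [0.4544, 0.1865, 0.1454]
ee_rot: [-3.141, -0.001, 2.996]
contact_force: [0.9, -0.7, -0.2]
gripper_width: -0.0004
grasp_force: 0.0
```

```bash
python3 goto.py .4538 .1861 .145 2.997
```

```text
12.9 [454.4  186.49 145.43] [-3.14 -0.    3.  ] F [ 0.94 -0.74 -0.17] -0.0003747274853289498
[ 0.54 -0.47  0.43 -0.05]
```

carry_out --pt "-4 0 0 0 0" --pt "-8 0 0 0 0" --pt "-12 0 0 0 0" --pt "-14 0 0 0 0" --pt "-16 0 0 0 0"

```text
t: 13.52
position: [0.4696, 0.1843, 0.1464]
ee_rot: [-3.141, -0.002, 2.996]
contact_force: [-4.6, 1.2, 1.8]
gripper_width: 0.0003
grasp_force: 2.0
```

carry_out --pt "-1 0 0 0 0" --pt "-2 0 0 0 0" --pt "-3 0 0 0 0" --pt "-4 0 0 0 0" --pt "-5 0 0 0 0"

```text
t: 14.15
position: [0.4705, 0.1839, 0.146]
ee_rot: [-3.14, -0.011, 2.996]
contact_force: [-11.0, 2.4, 8.0]
gripper_width: 0.0001
grasp_force: 5.4
```

carry_out --pt "-1 0 0 0 0" --pt "-2 0 0 0 0" --pt "-3 0 0 0 0" --pt "-4 0 0 0 0" --pt "-4 0 0 0 0"

```text
t: 14.78
position: [0.473, 0.1835, 0.1459]
ee_rot: [-3.14, -0.014, 2.996]
contact_force: [-12.5, 3.4, 11.1]
gripper_width: -0.0002
grasp_force: 6.4
```

carry_out --pt "-1 0 0 0 0" --pt "-2 0 0 0 0" --pt "-3 0 0 0 0" --pt "-4 0 0 0 0" --pt "-4 0 0 0 0"

```text
t: 15.4
position: [0.4844, 0.1824, 0.1464]
ee_rot: [3.141, 0.002, 2.996]
contact_force: [0.3, 0.5, -0.3]
gripper_width: -0.0002
grasp_force: 0.0
```

carry_out --pt "-0.5 0 0 0 0" --pt "-1 0 0 0 0" --pt "-1.5 0 0 0 0" --pt "-2 0 0 0 0" --pt "-2 0 0 0 0"

```text
t: 16.02
position: [0.4856, 0.182, 0.1463]
ee_rot: [3.142, 0.0, 2.996]
contact_force: [0.9, 0.3, 0.5]
gripper_width: -0.0001
grasp_force: 0.0
```

carry_out --pt "-1 0 0 0 0" --pt "-2 0 0 0 0" --pt "-3 0 0 0 0" --pt "-4 0 0 0 0" --pt "-5 0 0 0 0"

```text
t: 16.65
position: [0.4879, 0.1816, 0.1462]
ee_rot: [-3.141, -0.006, 2.996]
contact_force: [-6.9, 2.2, 6.5]
gripper_width: -0.0001
grasp_force: 4.0
```

carry_out --pt "-1 0 0 0 0" --pt "-2 0 0 0 0" --pt "-3 0 0 0 0" --pt "-4 0 0 0 0" --pt "-5 0 0 0 0"

```text
t: 17.27
position: [0.488, 0.1815, 0.146]
ee_rot: [-3.14, -0.016, 2.996]
contact_force: [-15.5, 4.8, 12.7]
gripper_width: -0.0
grasp_force: 8.4
```

carry_out --pt "-1 0 0 0 0" --pt "-2 0 0 0 0" --pt "-3 0 0 0 0" --pt "-3.5 0 0 0 0" --pt "-3.5 0 0 0 0"

```text
t: 17.9
position: [0.488, 0.1814, 0.1458]
ee_rot: [-3.139, -0.023, 2.996]
contact_force: [-21.1, 6.6, 17.3]
gripper_width: 0.0002
grasp_force: 10.9
```

carry_out --pt "6 0 0 0 0" --pt "14 0 0 0 0" --pt "30 0 0 0 0" --pt "36 0 -30 0 0" --pt "36 0 -80 0 10"

```text
t: 18.52
position: [0.4615, 0.1851, 0.2256]
ee_rot: [-3.14, -0.004, 2.996]
contact_force: [1.2, -0.5, -0.6]
gripper_width: 0.0102
grasp_force: 0.0
```

```bash
python3 kn.py k2; python3 goto.py .6370 .1599 .26 1.4275
```

```text
side (array([249.5, 182.5, 264.5, 205.5]), np.int32(100), array([257.13, 194.6 ]))
top (array([221.5, 251.5, 246.5, 266.5]), np.int32(224), array([233.8036, 259.1384]))
q [-0.0004] [-1.1441 -0.3114  2.024   3.3629 -1.1196 -0.6903  0.36    0.3956]
18.725 [0.4638 0.1854 0.2272] [-0.4804 -0.5502  1.1396]
18.725 [463.77 185.39 227.23] [3.14 0.   3.  ] F [-0.48 -0.55  1.14] 0.01009484314010168
[-175.1    -0.12  -32.77   89.88]
```

View pics/k2.png

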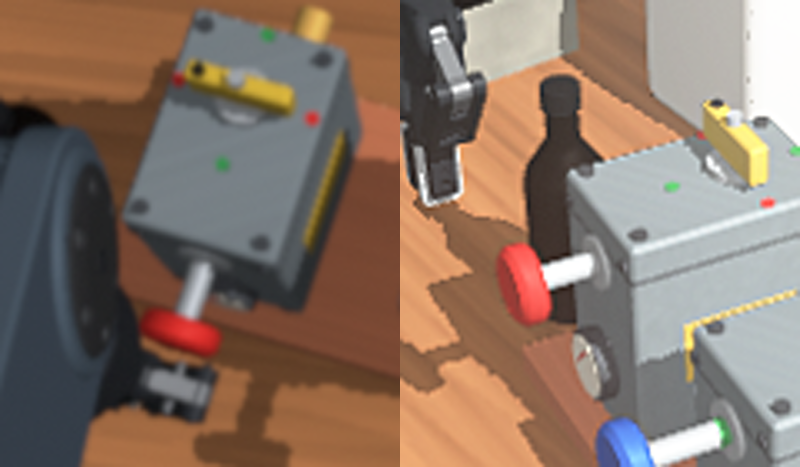

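The red head's silhouette in both views is back where it started (q ≈ 0) and no green band shows on it, so it's home. Now the wing.

carry_out --pt "0 0 -30 10 28" --pt "-40 0 -35 20 28" --pt "-90 0 -35 30 28" --pt "-140 0 -35 40 28" --pt "-175 0 -35 50 28"

```text
t: 19.35
position: [0.6377, 0.1592, 0.2589]
ee_rot: [-3.139, -0.001, 2.117]
contact_force: [0.1, -0.9, 0.1]
gripper_width: 0.0283
grasp_force: 0.0
```

carry_out --pt "0 0 0 10 28" --pt "0 0 0 20 28" --pt "0 0 0 30 28" --pt "0 0 0 40 28" --pt "0 0 0 40 28"

```text
t: 19.98
position: [0.6356, 0.1597, 0.2592]
ee_rot: [-3.138, 0.001, 1.427]
contact_force: [0.5, 1.0, -0.6]
gripper_width: 0.0279
grasp_force: 0.0
```

```bash
python3 goto.py .6370 .1599 .205 1.4275
```

```text
19.975 [635.58 159.75 259.19] [-3.14  0.    1.43] F [ 0.53  0.95 -0.63] 0.027873833769090056
[ 0.35  1.38 54.19 -0.02]
```

carry_out --pt "0 1 15 0 28" --pt "0 1 30 0 28" --pt "0 1 42 0 28" --pt "0 1 50 0 28" --pt "0 1 57 0 28"

```text
t: 20.6
position: [0.6374, 0.1598, 0.2037]
ee_rot: [-3.141, -0.0, 1.425]
contact_force: [-0.3, 0.1, 0.8]
gripper_width: 0.0281
grasp_force: 0.0
```

```bash
python3 kn.py k3;python3 goto.py .6370 .1599 .202 1.4275
```

```text
side (array([249.5, 182.5, 264.5, 206.5]), np.int32(94), array([256.8511, 194.4681]))
top (array([221.5, 251.5, 246.5, 266.5]), np.int32(222), array([233.8784, 259.2117]))
q [-0.0004] [-1.1502 -0.3095  2.0179  2.3649 -1.1217 -0.6841  0.358   0.4018]
20.8 [0.6376 0.1598 0.2045] [ 0.0175 -1.0085  0.58  ]
20.8 [637.56 159.84 204.51] [ 3.14 -0.    1.43] F [ 0.02 -1.01  0.58] 0.028507847016577794
[-0.02 -0.57  2.51 -0.12]
```

View pics/k3.png

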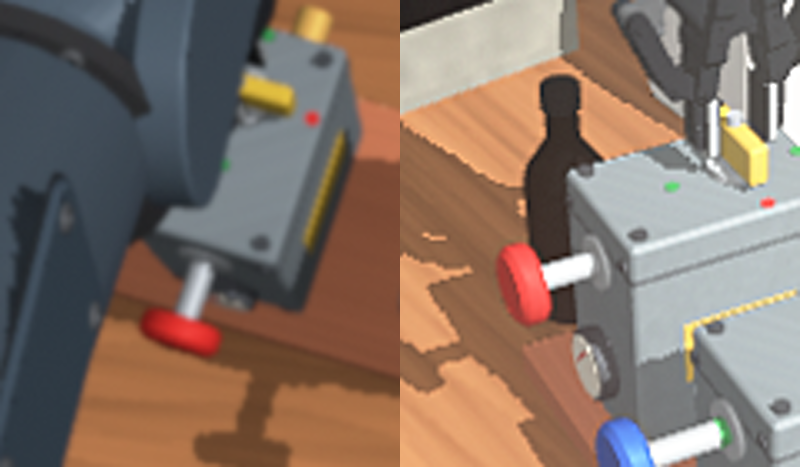

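The side crop shows the two fingers straddling the wing bar at (745,150). I'll close them loosely to 16 mm and turn clockwise.

carry_out --pt "0 0 4 0 22" --pt "0 0 4 0 16" --pt "0 0 4 0 16" --pt "0 0 4 8 16" --pt "0 0 4 16 16"

```text
t: 21.42
position: [0.6364, 0.1596, 0.2003]
ee_rot: [-3.14, 0.002, 1.142]
contact_force: [-1.6, -1.0, 0.0]
gripper_width: 0.0163
grasp_force: 2.3
```

carry_out --pt "0 0 0 9 16" --pt "0 0 0 18 16" --pt "0 0 0 27 16" --pt "0 0 0 36 16" --pt "0 0 0 45 16"

```text
t: 22.05
position: [0.6373, 0.1591, 0.2003]
ee_rot: [3.14, 0.001, 0.356]
contact_force: [-0.2, -0.8, -0.1]
gripper_width: 0.0156
grasp_force: 0.4
```

carry_out --pt "0 0 0 8 16" --pt "0 0 0 16 16" --pt "0 0 0 24 16" --pt "0 0 0 30 16" --pt "0 0 0 30 16"

```text
t: 22.68
position: [0.6375, 0.1598, 0.2005]
ee_rot: [-3.142, -0.0, -0.162]
contact_force: [0.4, -0.4, 0.3]
gripper_width: 0.0164
grasp_force: 0.1
```

carry_out --pt "0 0 0 3 16" --pt "0 0 0 3 16" --pt "0 0 0 0 20" --pt "0 0 0 0 30" --pt "0 0 0 0 30"

```text
t: 23.3
position: [0.6373, 0.16, 0.2003]
ee_rot: [-3.141, 0.0, -0.163]
contact_force: [0.7, -0.1, 0.3]
gripper_width: 0.0302
grasp_force: 0.0
```

```bash
python3 goto.py .6370 .1599 .26 -.1435
```

```text
23.3 [637.29 159.99 200.31] [-3.14  0.   -0.16] F [ 0.67 -0.07  0.3 ] 0.030240656376895998
[ -0.27   0.14 -59.69  -1.1 ]
```

carry_out --pt "0 0 -30 0 30" --pt "0 0 -70 0 30" --pt "-20 -50 -100 0 30" --pt "-70 -80 -100 0 30" --pt "-120 -110 -100 0 30"

```text
t: 23.92
position: [0.5359, 0.289, 0.3009]
ee_rot: [-3.141, -0.001, -0.163]
contact_force: [-0.2, 0.4, 0.5]
gripper_width: 0.0301
grasp_force: 0.0
```

```bash
python3 kn.py k4
python3 - <<'E'
from h import *
cv2.imwrite("pics/end.png",env.get_image("side")["pixels"])
E
```

```text
side (array([249.5, 182.5, 264.5, 206.5]), np.int32(100), array([257.08, 194.76]))
top (array([221.5, 251.5, 246.5, 266.5]), np.int32(224), array([233.9062, 259.1339]))
q [-0.0004] [-1.1502 -0.3095  2.0179  2.3649 -1.1217 -0.6841  0.358   0.4018]
24.125 [0.536  0.2888 0.3007] [-0.5401 -0.2827 -0.0122]
```

View pics/k4.png

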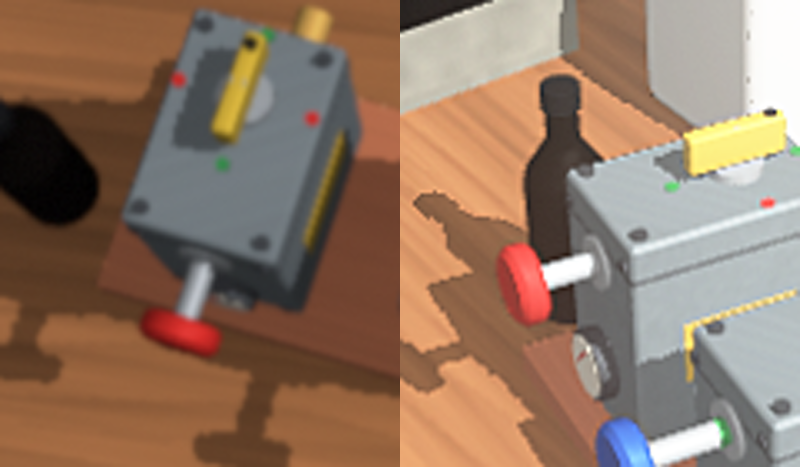

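View pics/end.png

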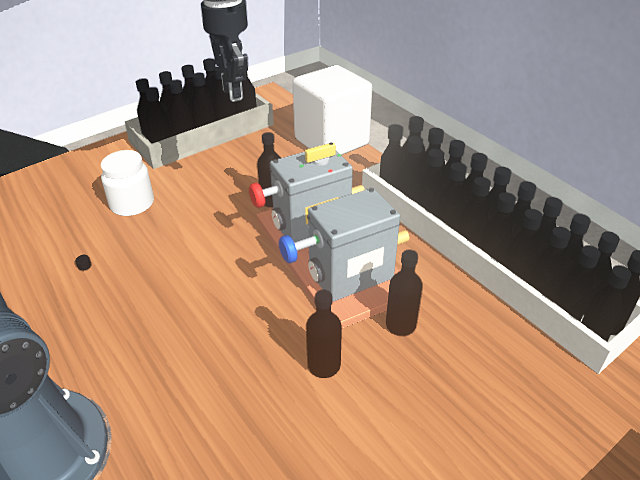

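The wing lies front to back, with its ends at the green dots and the pin flush. The red knob is home, the blue knob at (288,248) hasn't moved, all three bottles stand, and the arm is clear.

```bash
python3 -c "
from bench import env
print(env.close_job())"
```

```text
the job is handed in; nothing more can be done
None
```

I handed the job in without seeing a verdict: the red knob clicked on, stood alone for over 2 s and was pushed fully home, the yellow wing is locked, and in the last pictures the blue knob and all three bottles look undisturbed.

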